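# Close a studio storage case: seat the lid and snap its three clips

## Task

Press the lid of the grey storage case fully down, then fold its three clips down around the rim so that each one snaps home against the case. Press gently, never harder than 20 N, and leave everything else where it lies.

Things in the scene. Friction and masses are not known exactly. Their poses are not given: they have to be found in the camera images.
- case: Grey plastic storage case, fixed to the table: outer walls 150 mm (its x) by 200 mm (its y), 76 mm tall. Origin: centre of its underside. Its -x side (front), +y side (left) and -y side (right) each have a clip above and a rail on the wall below it, 52 mm wide, 34 mm tall. The rails stand out 0 to 6.5 mm from the wall, each differently and not measured: feel for the clip's stop.
- lid (a joint): How far the lid stands proud of its seat, m: 0 = fully home, at most 0.008. A stiff push fit that moves only vertically and stays where left: about 3 to 7 N moves it, then a hard stop. While it is proud the clips' noses cannot pass under the ribs. White plate, 162 x 212 x 8 mm, laid on the case slightly askew.
- lid_top (a point): Top centre of the round boss (44 mm across, 6 mm high) in the middle of the lid: the place to press. Moves with the lid; 95 mm above the table when the lid is home. Axes parallel to the lid's edges.
- clip_front (a joint): Angle of the front (-x of the case) clip, rad: 0 = straight out level from the lid's edge, negative = tilted up, 1.3 to 1.65 (it depends on the rail) = folded down, home. The hinge is stiff, it stays where left. To snap it, push near its free end (28 mm from the hinge) round the hinge towards the wall: it resists with 3 to 10 N, gives (a click), then 2 mm later stops hard, nose on rail.
- hinge_front (a point): Middle of the front (-x of the case) clip's hinge line on the lid's edge: 85 mm above the table when the lid is home, about 6 mm outside the wall. x axis: along the clip to its free end; y: along the hinge. The clip is a grey plate 46 mm wide, 36 mm long, 4 mm thick; its outer face lies 10 mm off the hinge line beside the hinge and 16 mm off at the free end (above it at angle 0, outside when folded).
- rib_front (a joint): How far the springy rib on the front (-x of the case) rail is pushed up from rest, m: 0 at rest, 0.0009 to 0.0016 while the clip's nose sits home under it; above 0.0007 with the clip let go means snapped. The round rib, 44 mm long, 6 mm thick, lies 63 mm above the table and stands 8 mm out of its rail. The nose is a 6 mm bar on the clip's inner side, 26 mm from the hinge.
- clip_left (a joint): Angle of the left (+y of the case) clip, rad: 0 = straight out level from the lid's edge, negative = tilted up, 1.3 to 1.65 (it depends on the rail) = folded down, home. The hinge is stiff, it stays where left. To snap it, push near its free end (28 mm from the hinge) round the hinge towards the wall: it resists with 3 to 10 N, gives (a click), then 2 mm later stops hard, nose on rail.
- hinge_left (a point): Middle of the left (+y of the case) clip's hinge line on the lid's edge: 85 mm above the table when the lid is home, about 6 mm outside the wall. x axis: along the clip to its free end; y: along the hinge. The clip is a grey plate 46 mm wide, 36 mm long, 4 mm thick; its outer face lies 10 mm off the hinge line beside the hinge and 16 mm off at the free end (above it at angle 0, outside when folded).
- rib_left (a joint): How far the springy rib on the left (+y of the case) rail is pushed up from rest, m: 0 at rest, 0.0009 to 0.0016 while the clip's nose sits home under it; above 0.0007 with the clip let go means snapped. The round rib, 44 mm long, 6 mm thick, lies 63 mm above the table and stands 8 mm out of its rail. The nose is a 6 mm bar on the clip's inner side, 26 mm from the hinge.
- clip_right (a joint): Angle of the right (-y of the case) clip, rad: 0 = straight out level from the lid's edge, negative = tilted up, 1.3 to 1.65 (it depends on the rail) = folded down, home. The hinge is stiff, it stays where left. To snap it, push near its free end (28 mm from the hinge) round the hinge towards the wall: it resists with 3 to 10 N, gives (a click), then 2 mm later stops hard, nose on rail.
- hinge_right (a point): Middle of the right (-y of the case) clip's hinge line on the lid's edge: 85 mm above the table when the lid is home, about 6 mm outside the wall. x axis: along the clip to its free end; y: along the hinge. The clip is a grey plate 46 mm wide, 36 mm long, 4 mm thick; its outer face lies 10 mm off the hinge line beside the hinge and 16 mm off at the free end (above it at angle 0, outside when folded).
- rib_right (a joint): How far the springy rib on the right (-y of the case) rail is pushed up from rest, m: 0 at rest, 0.0009 to 0.0016 while the clip's nose sits home under it; above 0.0007 with the clip let go means snapped. The round rib, 44 mm long, 6 mm thick, lies 63 mm above the table and stands 8 mm out of its rail. The nose is a 6 mm bar on the clip's inner side, 26 mm from the hinge.
- glass_a: Bystander: green glass weight slab, 130 x 55 x 12 mm, loose on the table; leave it alone. Origin: centre of its underside.
- glass_b: Bystander: green glass weight slab, 100 x 60 x 12 mm, loose on the table; leave it alone. Origin: centre of its underside.
- block_a: Bystander: plaster weight block, 75 x 40 x 34 mm, loose on the table; leave it alone. Origin: centre of its underside.
- block_b: Bystander: plaster weight block, 75 x 40 x 34 mm, loose on the table; leave it alone. Origin: centre of its underside.
- spool: Bystander: thread spool, diameter 28, 42 mm tall, loose on the table; leave it alone. Origin: centre of its underside.
- brush: Bystander: wooden brush, 170 mm long, lying; leave it alone. Origin under its middle.
- pin_jar: Bystander: small glass pin jar, diameter 48, 50 mm tall, loose on the table; leave it alone. Origin: centre of its underside.

How it is judged (in metres and radians):
On the way:
1. the lid is pressed fully down before any clip is snapped home (value of joint lid below 0.0012 m and not (value of joint rib_front above 0.0007 m) and not (value of joint rib_left above 0.0007 m) and not (value of joint rib_right above 0.0007 m)), for 0.2 s.
At the end, for the whole second after the job is handed in: The lid is within 1.2 mm of its seat, each of the three clips is folded down past 1.25 rad and its nose sits under its rib, holding it up by more than 0.7 mm (value of joint lid below 0.0012 m and value of joint each of rib_front, rib_left, rib_right above 0.0007 m and value of joint each of clip_front, clip_left, clip_right above 1.25 rad); the robot touches nothing.
It fails at once if the lid or a clip is pressed harder than 20 N (contact force between lid and the fingers above 20 N).
It fails at once if something else on the table is moved more than 20 mm (distance of any of glass_a, glass_b, block_a, block_b, spool, brush, pin_jar from where it was at the start of the episode above 0.02 m).
It also fails if it takes over 72 s, if anything falls off the work surface, if the arm or the gripper's body presses on something with over 40 N, if the wrist force passes 120 N, or if a joint passes its speed limit or range.

## Robot

A 6-joint arm with a two-finger parallel gripper is mounted at the origin on the work surface. World frame = base frame: x ahead of the robot, y to its left, z up, the work surface at z = 0. Lengths are in mm, angles in rad, forces in N, time in s.
With the tool pointing down it reaches from about 350 to 975 mm from the base axis. Payload 7.1 kg.
Tool frame: the origin (TCP) lies on the front face of the gripper's body, between the roots of the fingers; the fingertips stand 80 mm ahead of it and the grasp point (between the pads) lies 61 mm ahead of it (ctrl.tcp_to_grasp is the distance from the TCP to the grasp point, in mm); z points along the fingers, y is the direction in which the jaws open and shut (so a half turn about z gives the same grasp; the last joint's range is limited). The gripper opens to 88 mm and grips with 3 to 60 N. Pads are 20 mm wide; open, the fingers measure 115 mm over their backs; the gripper's body (75 mm by 178 mm) begins 61 mm behind the grasp point.
Start: joints at [1.299, 0.423, 1.63, -0, 1.089, -0.019], TCP at [156.291, 605.127, 302.675] pointing down, gripper open.
Joint ranges: [-3, 3], [-0.9, 2.11], [0.09, 2.58], [-1.31, 4.45], [0.11, 2.69], [-2.54, 2.54]. Speed limits (rad/s): [2.39, 2.39, 3.01, 3.14, 3.14, 3.14].

## Interface

Orientations are given as a rotation vector (axis times angle).
In Python, from workcell import telemetry, get_image, ctrl gives the robot as it stands.
- The arm moves only by the tool send_rows, never from a script. Its argument "rows" is a list of rows, each a list of 5 numbers: the shift along the tool's x, y, z in m, then the turn about the tool's z in rad, then the opening, from -1 (shut) to 1 (fully open). A call has 1 to 5 rows; each row shifts and turns the commanded pose from where the row before left it, along the tool's axes as they then stand; what a row does not reach is not made up. A row lasts 1/10 s, in which the tool goes at most 50 mm and 8.59 degrees, less where a joint would pass 70% of its speed; a pose out of reach is approached as far as the arm can. A call with a gripper value outside its range is refused whole. The fingers move at their own pace and stop on an object; the grip force is fixed at half the most. Time passes only in rows, so rows that do not move let the fingers close. It gives the time, the measured TCP pose, the force and the opening at its end, in the units of the state.
- telemetry.get_obs(): the state, without advancing time (a new reading comes with each control period).
- get_image(name): name is "scene" or "top" or "wrist"; returns a dict with "color" (384x512x3 uint8, blue, green, red), "z_map" (384x512 float32, mm along the optical axis (not along the pixel's ray), 0 where there is no reading), "camera_matrix" (3x3 intrinsics, pixels), "rvec" (rotation vector, rad) and "tvec" (3), from world to camera coordinates, as OpenCV has them. Camera axes: x right, y down, z forward; pixel columns grow to the right and rows downward; lengths in mm; the calibration is good to about 2 mm. A picture is of the moment at which its call begins.
- ctrl.close_job(): hands the job in, once; it reports no verdict.
The state is a dict: "t": time; "qpos": joint angles; "qvel": joint speeds; "joint_torque": joint torques, N m; "ee_pos": TCP position; "orientation": TCP orientation; "ft_force": force on the tool from outside, world axes, zero at the start; "moment": the same for the moment, N m; "width": finger opening in mm.
Only numpy, scipy, OpenCV 4.12 (cv2) and the standard library are available. Lean on these libraries where they do the work, as an engineer would, in place of code of your own. Each camera call takes 0.05 s, during which the arm holds its last target.

## Working session

There is one attempt and no reset: what is moved stays moved. The work goes in short steps, Python scripts to look and compute and a tool call to move; the robot and the scene stay as the last step left them, time stands still between calls to the robot, and variables do not carry over. Pictures are saved under pics/ and viewed, and the job is handed in when it is done.

Besides the shell and the picture viewer there is one more tool, called after ">>>" in YAML: its name, and indented under it one key for each argument. send_rows: Moves the arm, as the interface text tells. Its arguments: {"type":"object","properties":{"rows":{"type":"array"}},"required":["rows"]}

```bash
ls; mkdir -p pics
cat > h.py <<'E'
import numpy as np,cv2
from workcell import telemetry,get_image,ctrl
def save(n,f):
    d=get_image(n); cv2.imwrite(f'pics/{f}.png',d['color']); np.savez(f'pics/{f}.npz',**d); return d
def pts(d):
    K=d['camera_matrix'];R=cv2.Rodrigues(np.array(d['rvec']).reshape(3))[0];t=np.array(d['tvec']).reshape(3)
    z=d['z_map'];v,u=np.mgrid[:z.shape[0],:z.shape[1]]
    P=np.stack([(u-K[0,2])/K[0,0]*z,(v-K[1,2])/K[1,1]*z,z],-1)
    return (P-t)@R
def st():
    s=telemetry.get_obs()
    print({k:np.round(s[k],3).tolist() for k in ('t','qpos','ee_pos','orientation','ft_force','width')})
E
python3 - <<'E'
from h import *
st()
for n in('scene','top','wrist'):
    d=save(n,n+'0'); print(n,d['camera_matrix'].tolist(),d['rvec'],d['tvec'])
E
```

```text
pics
{'t': 0.0, 'qpos': [1.299, 0.424, 1.631, 0.0, 1.089, -0.019], 'ee_pos': [156.159, 604.72, 301.917], 'orientation': [-0.396, -3.116, 0.002], 'ft_force': [0.659, -0.049, -0.33], 'width': 87.992}
scene [[421.6570227651093, 0.0, 258.0249429031099], [0.0, 421.6570227651093, 196.02746744694332], [0.0, 0.0, 1.0]] [ 2.04685949  0.77241496 -0.42194687] [-448.65982742 -152.26585376 1275.23463969]
top [[436.2801081312059, 0.0, 255.97804019157513], [0.0, 436.2801081312059, 189.1660765228845], [0.0, 0.0, 1.0]] [ 2.13359339 -2.19709302  0.09190364] [  55.55468553  608.03553867 1081.53430115]
wrist [[330.6645915159613, 0.0, 253.42843258328475], [0.0, 330.6645915159613, 189.2921685024205], [0.0, 0.0, 1.0]] [-2.28777818 -1.77254718 -0.26361935] [-624.79364839  -36.05396579  391.80044429]
```

View pics/scene0.png

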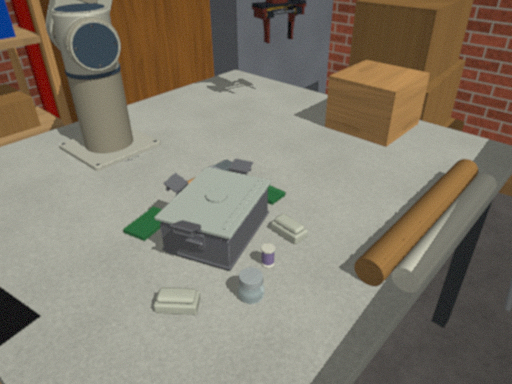

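View pics/top0.png

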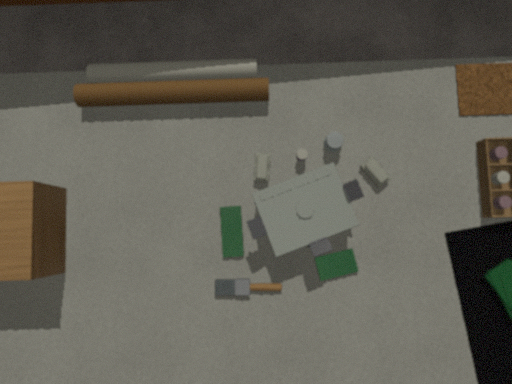

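View pics/wrist0.png

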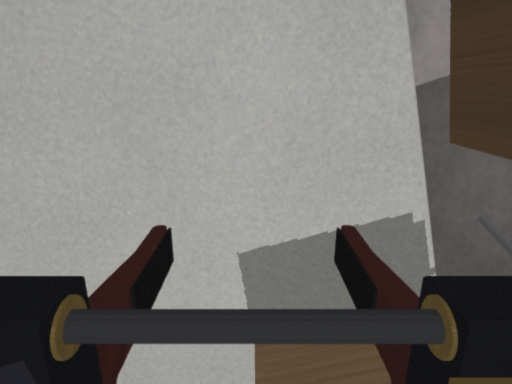

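Top view: lid centre about (305,209), clips at about (353,190), (320,246) and (257,228). The glass slabs sit close to two of them. Measuring next.

```bash
cat > m.py <<'E'
from h import *
d=dict(np.load('pics/top0.npz')); P=pts(d); z=P[...,2]
for uv in [(305,209),(353,190),(320,246),(257,228),(230,230),(337,265),(262,166),(301,155),(334,140),(375,172),(265,287),(233,287),(200,300),(440,150)]:
    print(uv,P[uv[1],uv[0]].round(1))
m=((z>80)&(z<112)&(np.indices(z.shape)[0]>120)&(np.indices(z.shape)[0]<280)&(np.indices(z.shape)[1]>200)&(np.indices(z.shape)[1]<400)).astype(np.uint8)
m2=cv2.morphologyEx(m,cv2.MORPH_OPEN,np.ones((25,25)))
q=P[m2>0]; 
r=cv2.minAreaRect(q[:,:2].astype(np.float32));print('lid',r,np.median(q[:,2]),np.percentile(q[:,2],[5,95,99.5]))
A=np.c_[q[:,:2]-q[:,:2].mean(0),np.ones(len(q))];print('plane',np.linalg.lstsq(A,q[:,2],rcond=None)[0])
b=P[(m2>0)&(z>r[0][0]*0+np.median(q[:,2])+4)];print('boss',len(b),b.mean(0))
c=cv2.resize(d['color'][110:310,190:420],None,fx=3.4,fy=3,interpolation=cv2.INTER_CUBIC);cv2.imwrite('pics/topz.png',c)
s=dict(np.load('pics/scene0.npz'));c=cv2.resize(s['color'][140:320,115:315],None,fx=4,fy=3.3,interpolation=cv2.INTER_CUBIC);cv2.imwrite('pics/scz.png',c)
E
python3 m.py
```

```text
(305, 209) [551.8 -78.   99.3]
(353, 190) [ 592.7 -191.4  110.8]
(320, 246) [ 464.2 -108.3  110.6]
(257, 228) [510.2  37.1 106.1]
(230, 230) [507.9 107.6  12.4]
(337, 265) [ 411.5 -162.5   10.4]
(262, 166) [668.4  20.6  30.6]
(301, 155) [692.5 -79.4  37.7]
(334, 140) [ 726.7 -163.3   47.2]
(375, 172) [ 643.8 -265.7   33.6]
(265, 287) [362.3  22.2  17.6]
(233, 287) [364.3 103.   16. ]
(200, 300) [3.319e+02 1.893e+02 1.000e-01]
(440, 150) [ 700.6 -446.6    2.5]
lid ((554.740966796875, -50.08392333984375), (157.6708984375, 122.35746765136719), 88.35160827636719) 94.425279249099 [ 90.99541165 100.61895148 104.1064514 ]
plane [-1.93677607e-03 -1.30892427e-03  9.48440892e+01]
boss 307 [545.12421817 -49.27003072 100.75873499]
```

```bash
ls pics
```

```text
scene0.npz
scene0.png
scz.png
top0.npz
top0.png
topz.png
wrist0.npz
wrist0.png
```

View pics/topz.png

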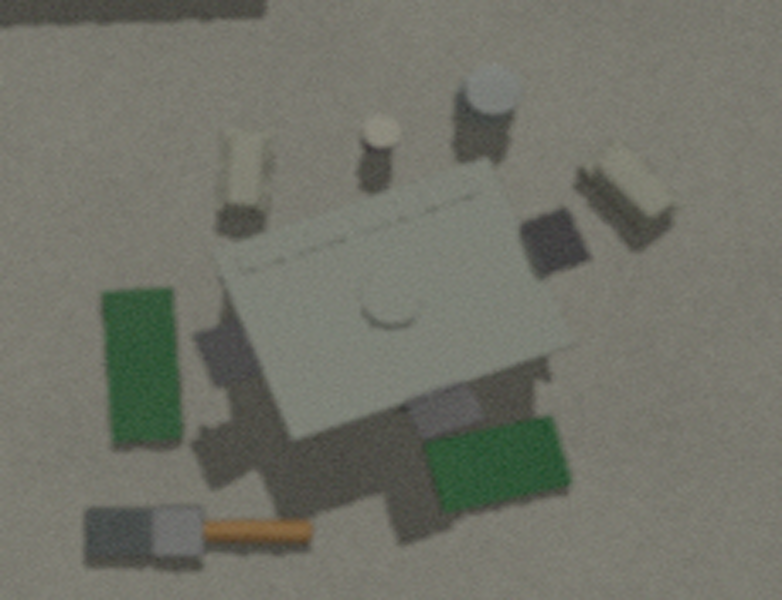

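View pics/scz.png

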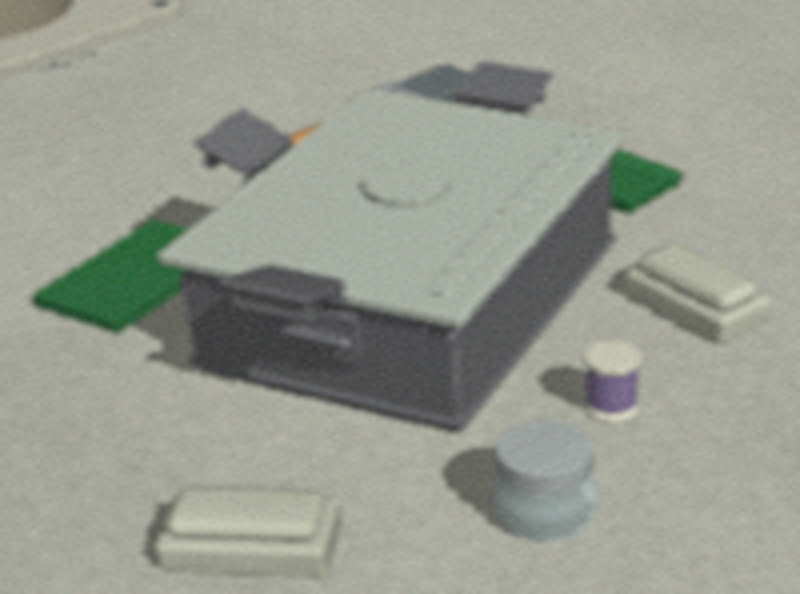

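```bash
cat > m2.py <<'E'
from h import *
def ray(d,uv,zp):
    K=d['camera_matrix'];R=cv2.Rodrigues(np.array(d['rvec']).reshape(3))[0];t=np.array(d['tvec']).reshape(3)
    uv=np.atleast_2d(uv).astype(float); r=np.c_[(uv[:,0]-K[0,2])/K[0,0],(uv[:,1]-K[1,2])/K[1,1],np.ones(len(uv))]@R
    o=-R.T@t; return o+r*((zp-o[2])/r[:,2])[:,None]
if __name__=='__main__':
    d=dict(np.load('pics/top0.npz')); P=pts(d); z=cv2.medianBlur(P[...,2].astype(np.float32),5)
    g=cv2.cvtColor(d['color'],cv2.COLOR_BGR2GRAY); 
    roi=np.zeros(z.shape,bool); roi[120:290,200:400]=1
    m=((z>70)&(z<125)&roi&(cv2.GaussianBlur(g,(3,3),0)>118)).astype(np.uint8)
    print(g[209,290],g[190,353],g[246,320],g[228,257])
    m=cv2.morphologyEx(m,cv2.MORPH_OPEN,np.ones((9,9)))
    m=cv2.morphologyEx(m,cv2.MORPH_CLOSE,np.ones((9,9)))
    c=max(cv2.findContours(m,cv2.RETR_EXTERNAL,cv2.CHAIN_APPROX_NONE)[0],key=cv2.contourArea)
    o=d['color'].copy();cv2.drawContours(o,[c],-1,(0,0,255),1);cv2.imwrite('pics/con.png',cv2.resize(o[110:310,190:420],None,fx=3.4,fy=3))
    w=ray(d,c[:,0],94)[:,:2].astype(np.float32)
    r=cv2.minAreaRect(w);print(r);print(cv2.boxPoints(r))
    m=cv2.erode(m,np.ones((9,9)))
    q=P[m>0]; print('med z',np.median(q[:,2]))
    # clips depth
    k=((z>70)&(z<140)&roi&(g<105)).astype(np.uint8); k=cv2.morphologyEx(k,cv2.MORPH_OPEN,np.ones((5,5)))
    for i in range(1,(L:=cv2.connectedComponents(k))[0]):
        q=P[L[1]==i]; ctr=np.median(q,0)
        if len(q)<60: continue
        A=np.c_[q[:,:2]-q[:,:2].mean(0),np.ones(len(q))];print(len(q),q.mean(0).round(1),'plane',np.linalg.lstsq(A,q[:,2],rcond=None)[0].round(3),cv2.minAreaRect(q[:,:2].astype(np.float32)))
E
python3 m2.py
```

```text
126 67 93 75
((554.1463623046875, -77.93544006347656), (158.09458923339844, 206.80943298339844), 19.41109848022461)
[[ 445.22635     -6.6792984]
 [ 513.9581    -201.73334  ]
 [ 663.0664    -149.19159  ]
 [ 594.3346      45.862457 ]]
med z 94.24461441504542
315 [ 590.5 -187.9  113.2] plane [ -1.042   3.123 113.184] ((556.0724487304688, -88.76371765136719), (45.529205322265625, 251.8253631591797), 19.375581741333008)
299 [512.   38.8 104.5] plane [-9.70000e-02  2.61000e-01  1.04519e+02] ((511.6356201171875, 38.664398193359375), (45.40015411376953, 37.64570999145508), 18.32264518737793)
284 [ 462.8 -107.3  111.8] plane [  1.124   2.11  111.849] ((470.4241638183594, -51.61244201660156), (160.6318359375, 41.62589645385742), 82.72863006591797)
```

View pics/con.png

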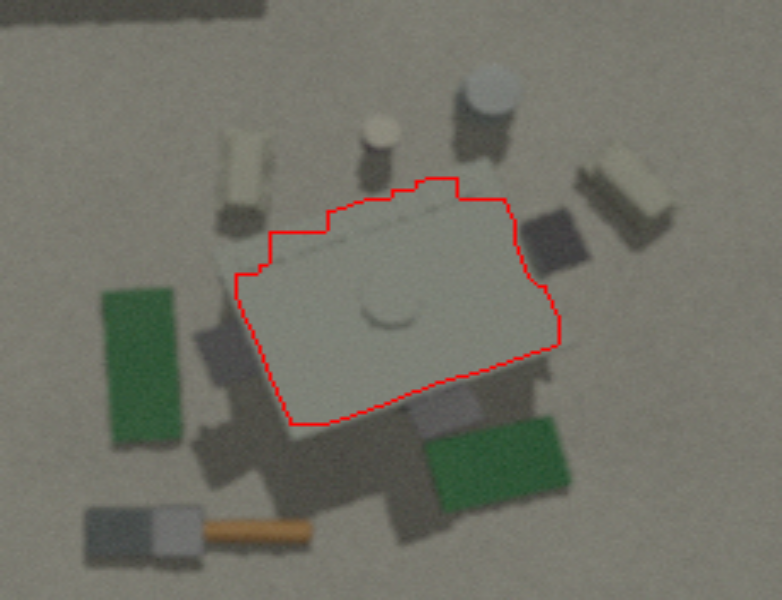

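Run:
```python
from m2 import *
d=dict(np.load('pics/top0.npz'))
c=ray(d,[(253.7,194),(334.1,162.7),(360,225.7),(275.8,256.7)],93.5)
print(c.round(1),c.mean(0))
for i in range(4):
    e=c[(i+1)%4]-c[i];print(np.hypot(*e[:2]),np.degrees(np.arctan2(e[1],e[0])))
print('boss bottom', ray(d,[(190+390/3.4,110+302/3)],99))
# scene view
s=dict(np.load('pics/scene0.npz'));f=lambda x,y:(115+x/4,140+y/3.3)
print('scene'); c=ray(s,[f(160,262),f(452,325),f(622,136),f(372,88)],93.5);print(c.round(1),c.mean(0))
for i in range(4):
    e=c[(i+1)%4]-c[i];print(np.hypot(*e[:2]),np.degrees(np.arctan2(e[1],e[0])))
# clean clip depths using color only
P=pts(d)
for n,(x0,x1,y0,y1) in dict(right=(346,360,182,198),front=(313,328,241,250),left=(251,262,222,236)).items():
    g=d['color'][y0:y1,x0:x1].mean(2); q=P[y0:y1,x0:x1][(g<110)&(P[y0:y1,x0:x1,2]>80)]
    A=np.c_[q[:,:2]-q[:,:2].mean(0),np.ones(len(q))];print(n,len(q),q.mean(0),np.linalg.lstsq(A,q[:,2],rcond=None)[0])
```

```text
[[ 591.7   42.8   93.5]
 [ 661.6 -153.    93.5]
 [ 508.7 -207.4   93.5]
 [ 441.4   -5.3   93.5]] [550.85020004 -80.70366105  93.5       ]
207.8891656262517 -70.35863735009751
162.28383380344107 -160.42915635970485
212.99940223977114 108.40117537320054
157.76133914588127 17.73065274331746
boss bottom [[547.92861054 -77.20591385  99.        ]]
scene
[[ 5.196e+02 -2.065e+02  9.350e+01]
 [ 6.655e+02 -1.553e+02  9.350e+01]
 [ 5.965e+02  4.510e+01  9.350e+01]
 [ 4.460e+02 -6.000e-01  9.350e+01]] [556.88859522 -79.34273441  93.5       ]
154.6360277524192 19.35389436714206
211.8825691441843 108.99353550706736
157.3270187425138 -163.11368969707635
218.65532192311952 -70.32838621472979
right 216 [ 593.59883248 -190.6262554   107.64328478] [  0.13137444  -0.38941664 107.64328478]
front 134 [ 466.52562467 -108.07894881  114.54639152] [  2.8670642    3.9968819  114.54639152]
left 154 [509.08421836  39.47015971 105.01011355] [-9.84391954e-02  2.51963565e-01  1.05010114e+02]
```

>>> send_rows:
  rows:
    - [0,0,0,-0.146,-1]
    - [0,0,0,-0.146,-1]
    - [0,0,0,-0.146,-1]
    - [0,0,0,-0.146,-1]
    - [0,0,0,0,-1]

```text
t: 0.65
ee_pos: [156.3, 605.0, 302.4]
orientation: [0.52, -3.098, 0.001]
ft_force: [0.3, -0.8, -0.4]
width: 51.0
```

>>> send_rows:
  rows:
    - [-0.009,-0.046,0,0,-1]
    - [-0.009,-0.046,0,0,-1]
    - [-0.009,-0.046,0,0,-1]
    - [-0.009,-0.046,0,0,-1]
    - [-0.009,-0.046,0,0,-1]

```text
t: 1.15
ee_pos: [274.1, 400.6, 302.6]
orientation: [-0.512, 3.1, -0.0]
ft_force: [0.5, 0.5, 0.9]
width: 11.3
```

>>> send_rows:
  rows:
    - [-0.009,-0.046,0,0,-1]
    - [-0.009,-0.046,0,0,-1]
    - [-0.009,-0.046,0,0,-1]
    - [-0.009,-0.046,0,0,-1]
    - [-0.009,-0.046,0,0,-1]

```text
t: 1.65
ee_pos: [391.6, 197.7, 302.9]
orientation: [-0.511, 3.099, 0.0]
ft_force: [1.1, 0.2, 0.2]
width: 0.2
```

>>> send_rows:
  rows:
    - [-0.009,-0.046,0,0,-1]
    - [-0.009,-0.046,0,0,-1]
    - [-0.009,-0.046,0,0,-1]
    - [-0.009,-0.046,0,0,-1]
    - [-0.009,-0.046,0,0,-1]

```text
t: 2.15
ee_pos: [509.0, -5.4, 302.8]
orientation: [-0.51, 3.1, 0.0]
ft_force: [0.8, 0.7, 0.9]
width: 0.4
```

>>> send_rows:
  rows:
    - [-0.008,-0.042,0,0,-1]
    - [-0.008,-0.042,0,0,-1]
    - [0,0,0,0,-1]

```text
t: 2.45
ee_pos: [553.0, -81.5, 302.8]
orientation: [-0.505, 3.099, -0.002]
ft_force: [0.6, 0.7, -0.3]
width: 0.0
```

Run:
```python
from h import *
st(); d=save('wrist','w1'); print(d['rvec'],d['tvec'])
save('scene','s1'); st()
```

```text
{'t': 2.45, 'qpos': [-0.167, 0.326, 1.779, -0.001, 1.035, -2.061], 'ee_pos': [552.962, -81.518, 302.769], 'orientation': [-0.505, 3.099, -0.002], 'ft_force': [0.566, 0.672, -0.274], 'width': 0.004}
[-1.71927753 -2.3900274  -0.35752532] [ 253.18678656 -512.83553384  244.26020946]
{'t': 2.55, 'qpos': [-0.163, 0.324, 1.784, 0.0, 1.035, -2.06], 'ee_pos': [550.552, -78.268, 302.193], 'orientation': [0.51, -3.099, -0.001], 'ft_force': [-0.759, -0.201, -0.264], 'width': 0.711}
```

View pics/w1.png

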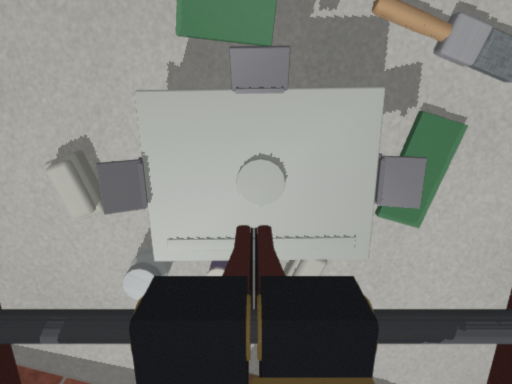

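View pics/s1.png

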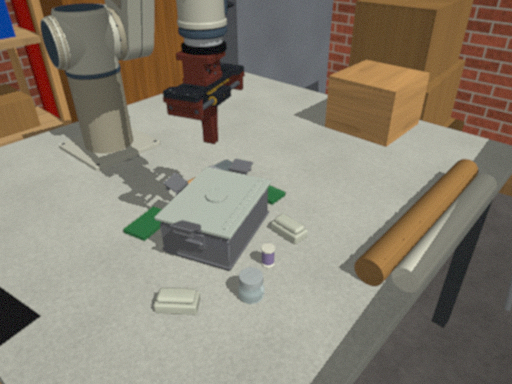

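Wrist view: lid squared with the image, corners near (137,91), (381,89), (371,261) and (155,262), boss at (261,182). The front clip is at (260,70), right at (122,186) and left at (402,181). Casting rays.

Run:
```python
from m2 import *
d=dict(np.load('pics/w1.npz')); P=pts(d)
c=ray(d,[(137,91),(381,89),(371,261),(155,262)],94); print(c.round(1),c.mean(0).round(1))
for i in range(4):
    e=c[(i+1)%4]-c[i];print(np.hypot(*e[:2]).round(1),np.degrees(np.arctan2(e[1],e[0])).round(1))
print('boss',ray(d,[(261,182)],100))
g=d['color'].mean(2);z=P[...,2]
q=P[130:220,170:235].reshape(-1,3);print('lid z',np.median(q[:,2]));q=P[170:195,248:275].reshape(-1,3);print('boss z',np.median(q[:,2]))
ex=np.array([.9455,.3256]);ey=np.array([-.3256,.9455])
C=np.array([552,-79])
for n,(x0,x1,y0,y1),o in [('right',(100,145,160,212),-ey),('front',(232,290,48,90),-ex),('left',(378,424,157,207),ey)]:
    gg=g[y0:y1,x0:x1];pp=P[y0:y1,x0:x1];q=pp[(gg<105)&(pp[...,2]>70)]
    s=(q[:,:2]-C)@o; t=(q[:,:2]-C)@np.array([-o[1],o[0]])
    A=np.c_[s-s.mean(),np.ones(len(s))]; k=np.linalg.lstsq(A,q[:,2],rcond=None)[0]
    print(n,len(q),'s',np.percentile(s,[1,50,99]).round(1),'t',np.percentile(t,[1,50,99]).round(1),'z',q[:,2].mean().round(1),'slope',k[0].round(3),np.arctan(k[0]).round(3), 'z pct',np.percentile(q[:,2],[1,99]).round(1))
```

```text
[[ 510.9 -199.3   94. ]
 [ 444.    -4.9   94. ]
 [ 595.1   54.8   94. ]
 [ 664.1 -146.9   94. ]] [553.5 -74.1  94. ]
205.6 109.0
162.4 21.5
213.1 -71.1
162.0 -161.1
boss [[551.48818247 -74.8752818  100.        ]]
lid z 95.35933911523512
boss z 101.28042491707782
right 2026 s [ 99.6 118.  132.8] t [-20.9  -0.2  22.7] z 110.3 slope -0.917 -0.742 z pct [ 99.7 116.1]
front 82 s [ 78.7  79.8 104.2] t [-25.7 -11.   16.2] z 108.0 slope 0.293 0.285 z pct [101.2 166.7]
left 134 s [107.5 109.1 143.8] t [-23.5  15.7  22.7] z 102.8 slope 0.286 0.279 z pct [ 94.9 111.1]
```

>>> send_rows:
  rows:
    - [0,0.002,0.03,0,-1]
    - [0,0,0.04,0,-1]
    - [0,0,0.03,0,-1]
    - [0,0,0.012,0,-1]
    - [0,0,0,0,-1]

```text
t: 3.05
ee_pos: [548.9, -74.6, 189.4]
orientation: [0.518, -3.095, -0.002]
ft_force: [0.3, -0.6, -0.3]
width: 0.4
```

>>> send_rows:
  rows:
    - [0,0,0.002,0,-1]
    - [0,0,0.002,0,-1]
    - [0,0,0.001,0,-1]
    - [0,0,0.001,0,-1]
    - [0,0,0,0,-1]

```text
t: 3.55
ee_pos: [550.2, -75.9, 185.0]
orientation: [-0.517, 3.098, -0.0]
ft_force: [0.5, -0.4, -0.1]
width: 0.1
```

>>> send_rows:
  rows:
    - [0,0,0.001,0,-1]
    - [0,0,0.001,0,-1]
    - [0,0,0.001,0,-1]
    - [0,0,0.001,0,-1]
    - [0,0,0,0,-1]

```text
t: 4.05
ee_pos: [550.1, -75.8, 180.6]
orientation: [0.518, -3.099, 0.0]
ft_force: [0.1, -1.1, 0.5]
width: 0.5
```

>>> send_rows:
  rows:
    - [0,0,0.001,0,-1]
    - [0,0,0.001,0,-1]

```text
t: 4.25
ee_pos: [550.1, -75.8, 178.8]
orientation: [-0.518, 3.099, -0.0]
ft_force: [-1.0, -0.9, 3.5]
width: 0.6
```

>>> send_rows:
  rows:
    - [0,0,0.001,0,-1]
    - [0,0,0.001,0,-1]

```text
t: 4.45
ee_pos: [550.1, -75.8, 176.7]
orientation: [-0.518, 3.099, -0.0]
ft_force: [-1.6, -1.6, 3.5]
width: 0.3
```

>>> send_rows:
  rows:
    - [0,0,0.001,0,-1]

```text
t: 4.55
ee_pos: [550.1, -75.8, 175.6]
orientation: [-0.518, 3.099, -0.0]
ft_force: [-1.8, -0.1, 3.5]
width: 1.0
```

>>> send_rows:
  rows:
    - [0,0,0.001,0,-1]

```text
t: 4.65
ee_pos: [550.2, -75.8, 175.2]
orientation: [0.518, -3.099, -0.0]
ft_force: [-6.1, 1.3, 19.2]
width: 0.5
```

>>> send_rows:
  rows:
    - [0,0,-0.002,0,-1]
    - [0,0,-0.003,0,-1]
    - [0,0,-0.01,0,-1]
    - [0,0,-0.04,0,-1]
    - [0,0,0,0,-1]

```text
t: 5.15
ee_pos: [552.5, -76.2, 234.1]
orientation: [-0.517, 3.092, -0.004]
ft_force: [0.3, -0.6, -0.1]
width: 0.4
```

Run:
```python
from m2 import *
st(); d=save('wrist','w2'); st(); d2=save('top','t2');st()
P=pts(d)
q=P[100:160,150:225].reshape(-1,3);print('lid z',np.median(q[:,2]))
```

```text
{'t': 5.15, 'qpos': [-0.158, 0.414, 1.834, 0.0, 0.886, -2.06], 'ee_pos': [552.544, -76.154, 234.096], 'orientation': [-0.517, 3.092, -0.004], 'ft_force': [0.339, -0.59, -0.126], 'width': 0.442}
{'t': 5.2, 'qpos': [-0.158, 0.416, 1.836, -0.0, 0.884, -2.06], 'ee_pos': [551.629, -76.035, 232.285], 'orientation': [-0.517, 3.094, -0.003], 'ft_force': [-0.246, 0.201, -0.23], 'width': 0.551}
{'t': 5.25, 'qpos': [-0.158, 0.418, 1.837, 0.0, 0.884, -2.06], 'ee_pos': [550.645, -75.876, 230.812], 'orientation': [-0.518, 3.096, -0.001], 'ft_force': [0.235, 0.22, -0.233], 'width': 0.111}
lid z 89.30968917229026
```

View pics/w2.png

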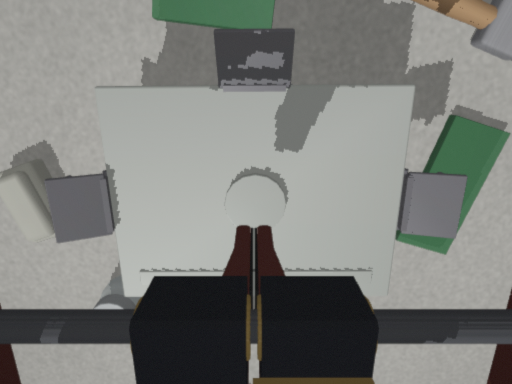

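Run:
```python
from m2 import *
d=dict(np.load('pics/w2.npz')); P=pts(d)
c=ray(d,[(97,88),(414,87),(389,294),(123,298)],89);print(c.round(1),c.mean(0).round(1))
for i in range(4):
    e=c[(i+1)%4]-c[i];print(np.hypot(*e[:2]).round(1),np.degrees(np.arctan2(e[1],e[0])).round(1))
print('boss',ray(d,[(255,204)],95))
g=d['color'].mean(2)
ex=np.array([.9455,.3256]);ey=np.array([-.3256,.9455]);C=np.array([551,-76])
for n,(x0,x1,y0,y1),o in [('right',(52,104,184,232),-ey),('front',(222,285,36,80),-ex),('left',(410,458,180,232),ey)]:
    gg=g[y0:y1,x0:x1];pp=P[y0:y1,x0:x1];q=pp[(pp[...,2]>80)&(pp[...,2]<130)]
    s=(q[:,:2]-C)@o; t=(q[:,:2]-C)@np.array([-o[1],o[0]])
    A=np.c_[s-s.mean(),t-t.mean(),np.ones(len(s))]; k=np.linalg.lstsq(A,q[:,2],rcond=None)[0]
    print(n,len(q),'s',np.percentile(s,[1,50,99]).round(1),'t',np.percentile(t,[1,50,99]).round(1),'z',q[:,2].mean().round(1),'slope',k[:2].round(3),np.arctan(k[0]).round(3), 'z pct',np.percentile(q[:,2],[1,99]).round(1))
```

```text
[[ 511.3 -199.3   89. ]
 [ 443.    -2.9   89. ]
 [ 591.    51.1   89. ]
 [ 664.3 -148.6   89. ]] [552.4 -74.9  89. ]
207.8 109.2
157.6 20.1
212.8 -69.8
161.2 -161.7
boss [[551.84446015 -75.36951622  95.        ]]
right 2474 s [105.9 121.6 136.1] t [-16.4   0.6  19.3] z 103.1 slope [ 0.43  -0.001] 0.406 z pct [ 96.4 109.7]
front 2764 s [ 83.1  95.3 106. ] t [-17.5   1.   19.4] z 104.8 slope [0.545 0.005] 0.499 z pct [ 97.9 111.4]
left 2484 s [107.9 123.9 139. ] t [-19.5   0.1  18.2] z 100.4 slope [0.267 0.004] 0.261 z pct [ 95.8 105. ]
```

>>> send_rows:
  rows:
    - [0.04,0,0,0,-1]
    - [0.04,0,0,0,-1]
    - [0.033,0,0.01,0,-1]
    - [0,0,0.02,0,-1]
    - [0,0,0,0,-1]

```text
t: 5.75
ee_pos: [440.9, -112.3, 197.6]
orientation: [0.515, -3.094, -0.003]
ft_force: [-0.0, 0.2, 0.2]
width: 0.4
```

```bash
cat >> h.py <<'E'
C=np.array([551.5,-75.5]);_a=np.radians(19.2);EX=np.array([np.cos(_a),np.sin(_a)]);EY=np.array([-EX[1],EX[0]])
OUT=dict(front=-EX,left=EY,right=-EY)
def sz(n):
    s=telemetry.get_obs();p=s['ee_pos'];o=OUT[n];v=p[:2]-C
    print('t',round(s['t'],2),'s',round(v@o,1),'lat',round(v@np.array([-o[1],o[0]]),1),'tip',round(p[2]-80,1),'F out',round(s['ft_force'][:2]@o,1),'z',round(s['ft_force'][2],1),s['orientation'])
E
python3 -c "
from h import *
sz('front')"
```

```text
t 5.75 s 116.5 lat -1.6 tip 117.6 F out -0.0 z 0.2 [ 0.51545284 -3.09436528 -0.00346956]
```

>>> send_rows:
  rows:
    - [-0.003,0,0.003,0,-1]
    - [0,0,0.003,0,-1]
    - [0.001,0,0.003,0,-1]
    - [0.001,0,0.003,0,-1]
    - [0.001,0,0.003,0,-1]

```text
t: 6.25
ee_pos: [443.3, -112.5, 184.6]
orientation: [0.519, -3.098, 0.0]
ft_force: [-0.8, 0.5, 0.6]
width: 0.4
```

```bash
python3 -c "
from h import *
sz('front')"
```

```text
t 6.25 s 114.4 lat -0.7 tip 104.6 F out 0.6 z 0.6 [ 5.18512370e-01 -3.09849321e+00  1.20949269e-04]
```

>>> send_rows:
  rows:
    - [0.002,0,0.004,0,-1]
    - [0.002,0,0.004,0,-1]
    - [0.002,0,0.005,0,-1]
    - [0.001,0,0.005,0,-1]
    - [0,0,0.005,0,-1]

```text
t: 6.75
ee_pos: [436.6, -114.9, 161.3]
orientation: [-0.518, 3.099, -0.0]
ft_force: [-0.6, 1.1, 0.5]
width: 0.3
```

```bash
python3 -c "
from h import *
sz('front');save('scene','s3')
d=save('wrist','w3')
im=cv2.imread('pics/s3.png');cv2.imwrite('pics/s3z.png',cv2.resize(im[60:280,100:320],None,fx=2.7,fy=2.7))"
```

```text
t 6.75 s 121.5 lat -0.6 tip 81.3 F out 0.2 z 0.5 [-5.17556689e-01  3.09859795e+00 -5.60427583e-05]
```

View pics/s3z.png

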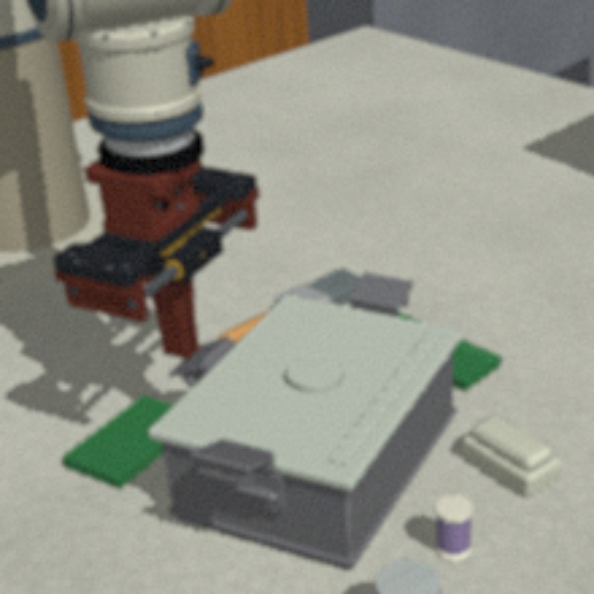

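View pics/w3.png

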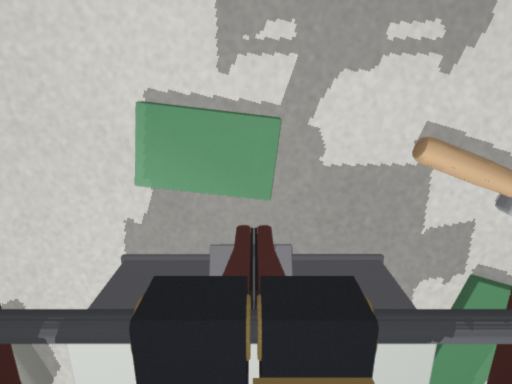

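>>> send_rows:
  rows:
    - [0,0,0.004,0,-1]
    - [-0.001,0,0.004,0,-1]
    - [-0.002,0,0.004,0,-1]
    - [-0.003,0,0.003,0,-1]
    - [0,0,0,0,-1]

```text
t: 7.35
ee_pos: [442.1, -112.8, 146.1]
orientation: [0.518, -3.097, -0.001]
ft_force: [-1.1, -1.4, 0.9]
width: 0.5
```

```bash
python3 -c "
from h import *
sz('front')"
```

```text
t 7.35 s 115.6 lat -0.7 tip 66.1 F out 1.5 z 0.9 [ 5.18155179e-01 -3.09717209e+00 -5.62848128e-04]
```

>>> send_rows:
  rows:
    - [-0.001,0,0.001,0,-1]
    - [-0.001,0,0.001,0,-1]

```text
t: 7.55
ee_pos: [444.0, -112.1, 144.5]
orientation: [0.518, -3.098, -0.001]
ft_force: [0.2, -0.0, -0.4]
width: 0.4
```

>>> send_rows:
  rows:
    - [-0.001,0,0.001,0,-1]

```text
t: 7.65
ee_pos: [445.7, -111.9, 143.8]
orientation: [-0.517, 3.097, -0.0]
ft_force: [0.3, 0.4, 0.4]
width: 0.2
```

>>> send_rows:
  rows:
    - [-0.001,0,0.001,0,-1]

```text
t: 7.75
ee_pos: [446.7, -111.6, 142.8]
orientation: [-0.518, 3.098, -0.0]
ft_force: [-2.5, -1.3, 5.7]
width: 0.4
```

>>> send_rows:
  rows:
    - [-0.0007,0,0,0,-1]

```text
t: 7.85
ee_pos: [446.8, -111.4, 142.8]
orientation: [0.518, -3.098, 0.0]
ft_force: [-3.4, -3.1, 3.4]
width: 0.5
```

```bash
python3 -c "
from h import *
sz('front');save('scene','s4')
im=cv2.imread('pics/s4.png');cv2.imwrite('pics/s4z.png',cv2.resize(im[60:280,100:320],None,fx=2.7,fy=2.7))"
```

```text
t 7.85 s 110.7 lat -0.5 tip 62.8 F out 4.3 z 3.4 [ 5.18335733e-01 -3.09831418e+00  3.04344002e-04]
```

View pics/s4z.png

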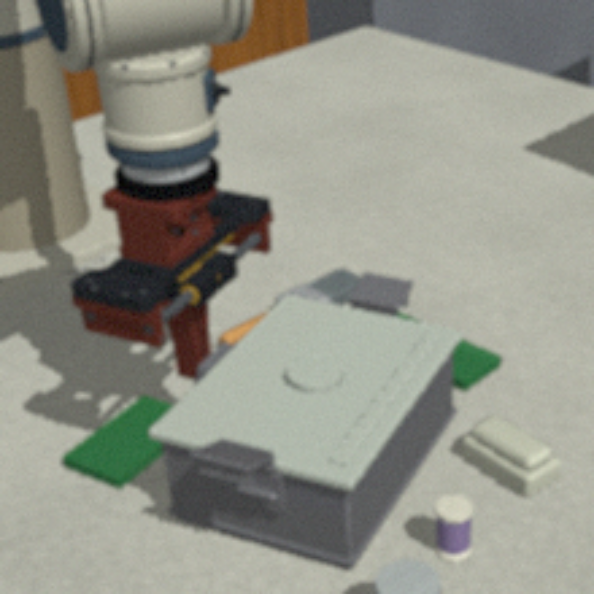

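>>> send_rows:
  rows:
    - [-0.0006,0,0.0003,0,-1]

```text
t: 8.0
ee_pos: [447.0, -111.3, 142.6]
orientation: [0.518, -3.098, 0.0]
ft_force: [-6.2, -5.1, 9.5]
width: 0.8
```

>>> send_rows:
  rows:
    - [-0.0006,0,0.0003,0,-1]

```text
t: 8.1
ee_pos: [447.2, -111.2, 142.4]
orientation: [0.518, -3.097, 0.0]
ft_force: [-8.2, -6.8, 13.1]
width: 0.3
```

>>> send_rows:
  rows:
    - [-0.0006,0,0.0003,0,-1]

```text
t: 8.2
ee_pos: [447.4, -111.2, 142.3]
orientation: [0.518, -3.096, 0.0]
ft_force: [-11.4, -8.2, 18.3]
width: 0.3
```

>>> send_rows:
  rows:
    - [0.002,0,-0.001,0,-1]
    - [0.004,0,0,0,-1]
    - [0.02,0,0,0,-1]
    - [0.04,0,-0.03,0,-1]
    - [0.04,0,-0.04,0,-1]

```text
t: 8.7
ee_pos: [350.8, -143.4, 207.4]
orientation: [0.519, -3.095, -0.004]
ft_force: [1.4, 0.3, 1.1]
width: 0.2
```

```bash
python3 -c "
from h import *
sz('front');d=save('wrist','w5')
save('top','t5');save('scene','s5')
im=cv2.imread('pics/t5.png');cv2.imwrite('pics/t5z.png',cv2.resize(im[140:300,220:400],None,fx=3.7,fy=3.7,interpolation=2))"
```

```text
t 8.7 s 211.9 lat -1.9 tip 127.4 F out -1.4 z 1.1 [ 0.51874211 -3.09524047 -0.00377798]
```

View pics/w5.png

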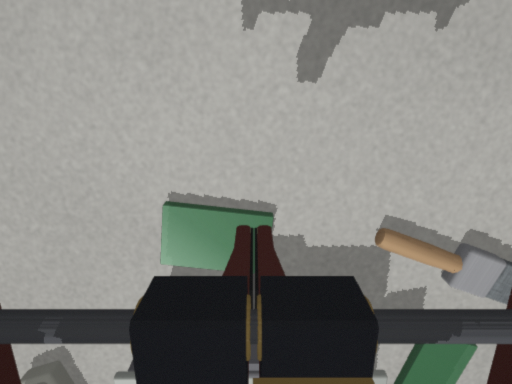

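View pics/t5z.png

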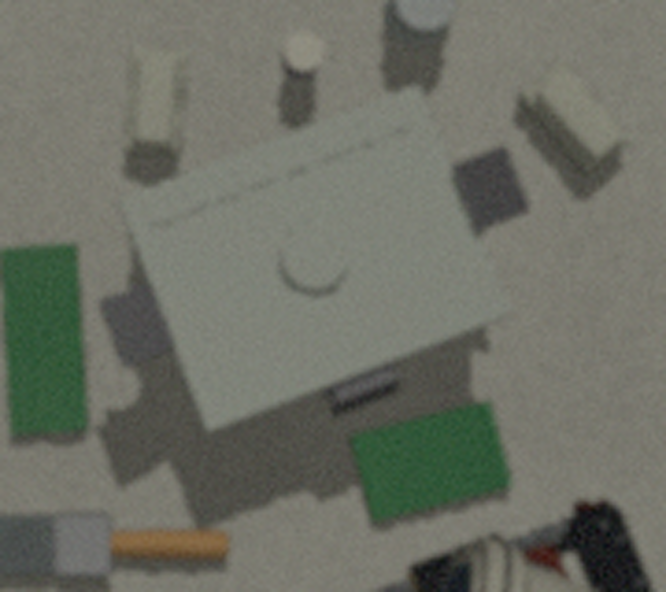

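>>> send_rows:
  rows:
    - [-0.0424,0.028,0,0,-1]
    - [-0.0424,0.028,0,0,-1]
    - [-0.0424,0.028,0,0,-1]
    - [-0.0424,0.029,0,0,-1]
    - [-0.0424,0.029,0,0,-1]

```text
t: 9.35
ee_pos: [505.5, 58.2, 206.8]
orientation: [0.519, -3.098, -0.0]
ft_force: [0.7, -1.2, -0.4]
width: 0.7
```

>>> send_rows:
  rows:
    - [0,0,0,0.149,-1]
    - [0,0,0,0.149,-1]
    - [0,0,0,0.149,-1]
    - [0,0,0,0.149,-1]
    - [0,0,0,0.149,-1]

```text
t: 9.85
ee_pos: [504.4, 56.3, 206.6]
orientation: [-0.654, -3.072, -0.0]
ft_force: [0.6, 0.5, 0.5]
width: 0.4
```

>>> send_rows:
  rows:
    - [0,0,0,0.149,-1]
    - [0,0,0,0.149,-1]
    - [0,0,0,0.149,-1]
    - [0,0,0,0.149,-1]
    - [0,0,0,0.149,-1]

```text
t: 10.35
ee_pos: [504.4, 56.2, 206.7]
orientation: [-1.727, -2.623, 0.0]
ft_force: [-0.4, 1.3, -0.9]
width: 0.6
```

>>> send_rows:
  rows:
    - [0,0,0,0.077,-1]
    - [0,0,0,0,-1]

```text
t: 10.55
ee_pos: [504.3, 56.1, 206.8]
orientation: [-1.82, -2.56, 0.0]
ft_force: [0.4, -0.3, -0.6]
width: 0.8
```

```bash
python3 -c "
from h import *
sz('left')
R=cv2.Rodrigues(telemetry.get_obs()['orientation'])[0];print(R.round(3),np.degrees(np.arctan2(R[1,0],R[0,0])))
"
```

```text
t 10.55 s 139.8 lat 1.3 tip 126.8 F out -0.4 z -0.6 [-1.81956691e+00 -2.56011012e+00  4.24771993e-04]
[[-0.329  0.944 -0.001]
 [ 0.944  0.329  0.   ]
 [ 0.    -0.001 -1.   ]] 109.19430133164003
```

>>> send_rows:
  rows:
    - [0.003,0,0.01,0,-1]
    - [0,0,0.01,0,-1]
    - [0.001,0,0.005,0,-1]
    - [0.001,0,0.005,0,-1]
    - [0.001,0,0.005,0,-1]

```text
t: 11.05
ee_pos: [501.7, 61.1, 172.6]
orientation: [-1.819, -2.561, 0.0]
ft_force: [-0.6, 0.6, 0.8]
width: 0.5
```

>>> send_rows:
  rows:
    - [0.001,0,0.005,0,-1]
    - [0,0,0.005,0,-1]
    - [-0.001,0,0.005,0,-1]
    - [-0.002,0,0.005,0,-1]
    - [0,0,0,0,-1]

```text
t: 11.55
ee_pos: [502.4, 58.9, 152.5]
orientation: [-1.82, -2.56, 0.001]
ft_force: [0.0, -0.5, 0.4]
width: 0.8
```

```bash
python3 -c "
from h import *
sz('left')
"
```

```text
t 11.55 s 143.1 lat 2.2 tip 72.5 F out -0.5 z 0.4 [-1.81993247e+00 -2.56016093e+00  8.09234683e-04]
```

>>> send_rows:
  rows:
    - [-0.001,0,0.003,0,-1]
    - [-0.001,0,0.003,0,-1]
    - [0,0,0.003,0,-1]
    - [0,0,0.002,0,-1]
    - [0,0,0,0,-1]

```text
t: 12.05
ee_pos: [503.1, 57.3, 141.9]
orientation: [-1.82, -2.561, 0.0]
ft_force: [0.1, 1.1, -0.0]
width: 0.3
```

```bash
python3 -c "
from h import *
sz('left')
"
```

```text
t 12.05 s 141.3 lat 2.1 tip 61.9 F out 1.0 z -0.0 [-1.81991433e+00 -2.56054592e+00  2.30389592e-04]
```

Down 3 mm more, then inward in steps.

>>> send_rows:
  rows:
    - [-0.001,0,0.002,0,-1]
    - [-0.001,0,0.001,0,-1]
    - [-0.001,0,0,0,-1]
    - [-0.0005,0,0,0,-1]

```text
t: 12.45
ee_pos: [504.1, 54.0, 139.0]
orientation: [-1.82, -2.56, 0.0]
ft_force: [-0.3, 2.4, -1.7]
width: 0.4
```

>>> send_rows:
  rows:
    - [-0.0005,0,0,0,-1]
    - [-0.0005,0,0,0,-1]

```text
t: 12.65
ee_pos: [504.5, 52.9, 139.0]
orientation: [-1.82, -2.561, 0.001]
ft_force: [0.7, 1.2, -0.3]
width: 0.6
```

>>> send_rows:
  rows:
    - [-0.0005,0,0,0,-1]
    - [-0.0005,0,0.0005,0,-1]

```text
t: 12.85
ee_pos: [505.1, 51.9, 138.7]
orientation: [1.82, 2.56, 0.0]
ft_force: [0.3, -0.6, 0.8]
width: 0.2
```

>>> send_rows:
  rows:
    - [-0.0005,0,0,0,-1]
    - [-0.0005,0,0.0005,0,-1]

```text
t: 13.05
ee_pos: [505.4, 51.0, 138.2]
orientation: [1.82, 2.56, 0.0]
ft_force: [-0.6, -0.4, 0.2]
width: 0.9
```

>>> send_rows:
  rows:
    - [-0.0005,0,0,0,-1]
    - [-0.0005,0,0,0,-1]

```text
t: 13.25
ee_pos: [505.6, 50.1, 138.1]
orientation: [1.82, 2.561, -0.0]
ft_force: [-0.2, 1.7, -0.8]
width: 0.7
```

>>> send_rows:
  rows:
    - [-0.0005,0,0,0,-1]

```text
t: 13.35
ee_pos: [505.7, 49.8, 138.1]
orientation: [-1.82, -2.56, -0.0]
ft_force: [0.6, 3.1, -0.4]
width: 0.4
```

>>> send_rows:
  rows:
    - [-0.0004,0,0,0,-1]

```text
t: 13.45
ee_pos: [505.7, 49.7, 138.1]
orientation: [-1.82, -2.56, -0.0]
ft_force: [-0.6, 6.1, -1.1]
width: 0.5
```

>>> send_rows:
  rows:
    - [-0.0003,0,0,0,-1]

```text
t: 13.55
ee_pos: [505.8, 49.6, 138.0]
orientation: [-1.82, -2.559, -0.001]
ft_force: [-1.5, 7.7, -0.7]
width: 0.6
```

>>> send_rows:
  rows:
    - [-0.0003,0,0,0,-1]

```text
t: 13.65
ee_pos: [505.8, 49.5, 138.0]
orientation: [-1.82, -2.559, -0.001]
ft_force: [-0.9, 9.3, -1.5]
width: 0.3
```

>>> send_rows:
  rows:
    - [-0.0002,0,0,0,-1]

```text
t: 13.75
ee_pos: [505.8, 49.5, 138.0]
orientation: [-1.82, -2.559, -0.001]
ft_force: [-1.4, 8.8, -0.0]
width: 0.7
```

>>> send_rows:
  rows:
    - [-0.0003,0,0,0,-1]

```text
t: 13.85
ee_pos: [505.8, 49.3, 138.0]
orientation: [-1.82, -2.559, -0.001]
ft_force: [-1.9, 11.2, -0.3]
width: 0.5
```

>>> send_rows:
  rows:
    - [-0.0002,0,0,0,-1]

```text
t: 13.95
ee_pos: [505.9, 49.3, 138.0]
orientation: [-1.82, -2.559, -0.001]
ft_force: [-1.7, 12.0, -1.1]
width: 0.5
```

>>> send_rows:
  rows:
    - [-0.0003,0,0,0,-1]

```text
t: 14.05
ee_pos: [505.9, 49.2, 138.0]
orientation: [-1.82, -2.558, -0.002]
ft_force: [-2.0, 14.1, -0.5]
width: 0.2
```

>>> send_rows:
  rows:
    - [-0.0002,0,0,0,-1]

```text
t: 14.15
ee_pos: [505.9, 49.2, 138.0]
orientation: [-1.82, -2.558, -0.002]
ft_force: [-2.2, 15.1, -0.7]
width: 0.6
```

>>> send_rows:
  rows:
    - [0.002,0,0,0,-1]
    - [0.004,0,0,0,-1]
    - [0.02,0,0,0,-1]
    - [0.04,0,-0.01,0,-1]
    - [0.04,0,-0.02,0,-1]

```text
t: 14.65
ee_pos: [470.7, 148.0, 167.4]
orientation: [-1.822, -2.558, 0.003]
ft_force: [0.7, 0.5, -0.3]
width: 0.3
```

```bash
python3 -c "
from h import *
st();sz('left');d=save('wrist','w6');s=telemetry.get_obs()
Rt=cv2.Rodrigues(s['orientation'])[0];R=cv2.Rodrigues(np.array(d['rvec']).ravel())[0];t=np.array(d['tvec']).ravel()
print('cam in tool',Rt.T@(-R.T@t-s['ee_pos']));print('axes(cam rows) in tool',(R@Rt).round(3))
t5=save('top','t6')
for a in ('t2','t5','t6'):
    im=cv2.imread(f'pics/{a}.png')
cv2.imwrite('pics/t6z.png',cv2.resize(im[140:300,220:400],None,fx=3.7,fy=3.7,interpolation=2))"
```

```text
{'t': 14.65, 'qpos': [0.281, 0.448, 2.001, -0.001, 0.695, -0.052], 'ee_pos': [470.659, 147.994, 167.428], 'orientation': [-1.822, -2.558, 0.003], 'ft_force': [0.65, 0.468, -0.29], 'width': 0.305}
t 14.65 s 237.6 lat 2.8 tip 87.4 F out 0.2 z -0.3 [-1.82161157 -2.55795872  0.0034664 ]
cam in tool [ 76.63147403  -0.3338177  -79.03545374]
axes(cam rows) in tool [[-0.002  1.     0.004]
 [-0.956 -0.001 -0.294]
 [-0.294 -0.004  0.956]]
```

View pics/t6z.png

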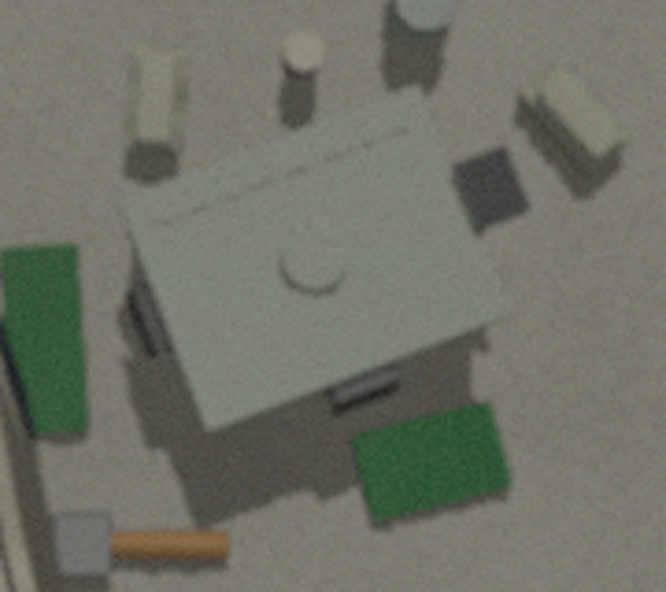

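>>> send_rows:
  rows:
    - [-0.01,0.003,-0.043,0,-1]
    - [-0.045,0,0,0,-1]
    - [-0.045,0,0,0,-1]
    - [-0.045,0,0,0,-1]
    - [-0.045,0,0,0,-1]

```text
t: 15.25
ee_pos: [537.2, -33.2, 211.1]
orientation: [1.82, 2.56, -0.0]
ft_force: [1.2, 0.6, 0.0]
width: 0.5
```

>>> send_rows:
  rows:
    - [-0.045,0,0,0,-1]
    - [-0.045,0,0,0,-1]
    - [-0.045,0,0,0,-1]
    - [-0.045,0,0,0,-1]
    - [0,0,0,0,-1]

```text
t: 15.75
ee_pos: [597.4, -206.5, 211.1]
orientation: [1.824, 2.554, -0.001]
ft_force: [0.3, 0.5, 0.1]
width: 0.6
```

```bash
python3 -c "
from h import *
sz('right');save('scene','s7')
im=cv2.imread('pics/s7.png');cv2.imwrite('pics/s7z.png',cv2.resize(im[80:280,120:320],None,fx=3,fy=3,interpolation=2))"
```

```text
t 15.75 s 138.8 lat 0.2 tip 131.1 F out -0.4 z 0.1 [ 1.82384985e+00  2.55378075e+00 -6.72869414e-04]
```

View pics/w6.png

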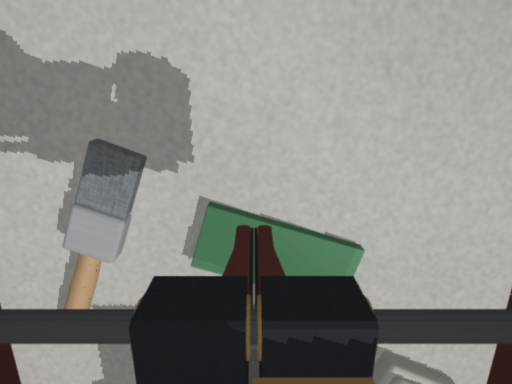

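View pics/s7z.png

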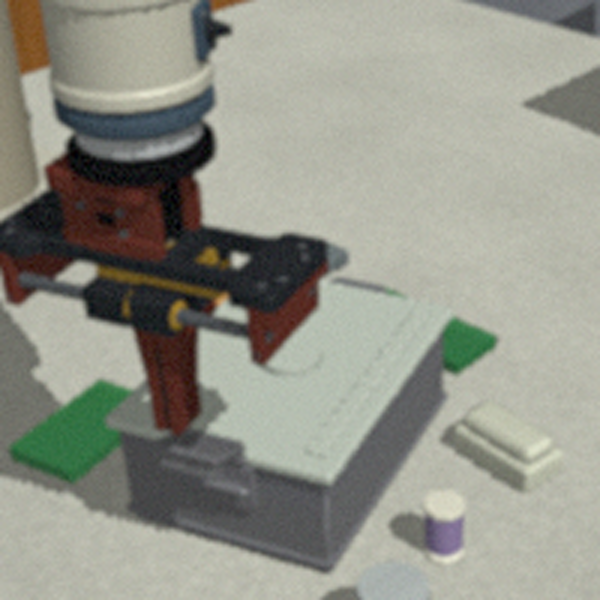

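>>> send_rows:
  rows:
    - [-0.001,0,0.01,0,-1]
    - [-0.001,0,0.01,0,-1]
    - [-0.001,0,0.005,0,-1]
    - [-0.001,0,0.005,0,-1]
    - [-0.001,0,0.005,0,-1]

```text
t: 16.3
ee_pos: [597.8, -204.9, 175.7]
orientation: [-1.819, -2.561, 0.0]
ft_force: [-1.0, -0.9, 0.8]
width: 0.7
```

>>> send_rows:
  rows:
    - [-0.001,0,0.005,0,-1]
    - [0,0,0.005,0,-1]
    - [0,0,0.005,0,-1]
    - [0.002,0,0.005,0,-1]
    - [0,0,0,0,-1]

```text
t: 16.8
ee_pos: [597.5, -204.5, 155.5]
orientation: [1.82, 2.561, -0.0]
ft_force: [1.1, -1.9, 0.4]
width: 0.2
```

```bash
python3 -c "
from h import *
sz('right');save('scene','s8')
im=cv2.imread('pics/s8.png');cv2.imwrite('pics/s8z.png',cv2.resize(im[140:280,140:280],None,fx=4,fy=4,interpolation=2))"
```

```text
t 16.8 s 137.0 lat 1.0 tip 75.5 F out 2.2 z 0.4 [ 1.81976620e+00  2.56051721e+00 -1.47938301e-04]
```

View pics/s8z.png

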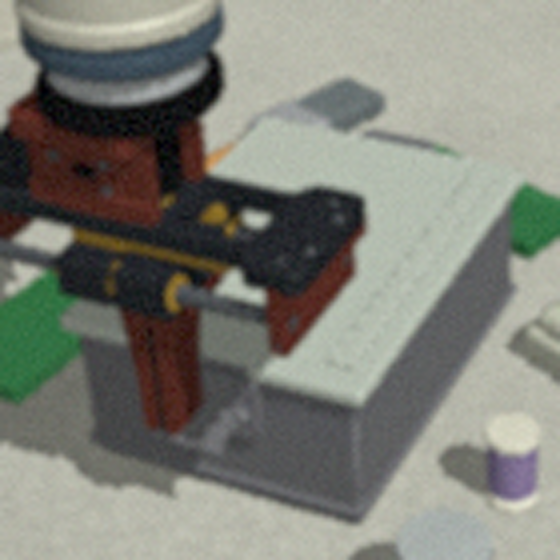

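>>> send_rows:
  rows:
    - [-0.002,0,0.003,0,-1]
    - [-0.001,0,0.004,0,-1]
    - [0,0,0.004,0,-1]
    - [0,0,0.003,0,-1]
    - [0,0,0.002,0,-1]

```text
t: 17.35
ee_pos: [597.8, -206.9, 139.3]
orientation: [-1.819, -2.559, 0.0]
ft_force: [0.3, -0.1, 0.1]
width: 0.8
```

```bash
python3 -c "
from h import *
sz('right');save('scene','s9')
im=cv2.imread('pics/s9.png');cv2.imwrite('pics/s9z.png',cv2.resize(im[140:280,140:280],None,fx=4,fy=4,interpolation=2))"
```

```text
t 17.35 s 139.4 lat 0.5 tip 59.3 F out 0.2 z 0.1 [-1.81904271e+00 -2.55905941e+00  4.40445980e-04]
```

View pics/s9z.png

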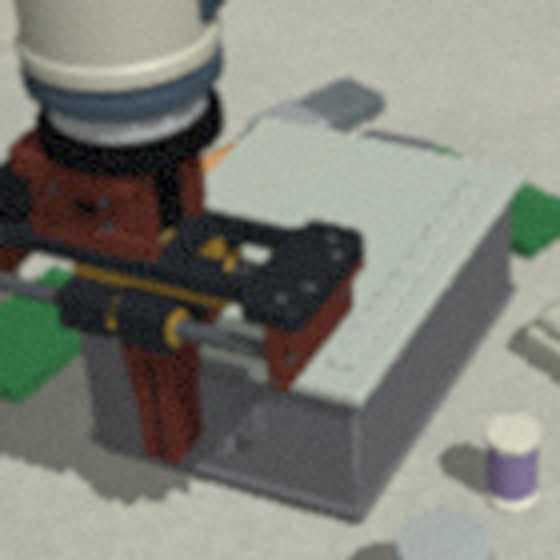

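>>> send_rows:
  rows:
    - [0.0005,0,0,0,-1]

```text
t: 17.5
ee_pos: [597.8, -206.6, 139.5]
orientation: [-1.819, -2.56, 0.0]
ft_force: [-0.1, 0.3, -0.2]
width: 0.2
```

>>> send_rows:
  rows:
    - [0.0005,0,0,0,-1]

```text
t: 17.6
ee_pos: [597.9, -206.2, 139.9]
orientation: [-1.82, -2.56, 0.0]
ft_force: [-0.0, 0.5, -0.1]
width: 0.6
```

>>> send_rows:
  rows:
    - [0.0005,0,0,0,-1]

```text
t: 17.7
ee_pos: [597.9, -205.8, 140.1]
orientation: [-1.82, -2.561, 0.0]
ft_force: [-0.7, -0.4, -0.3]
width: 0.3
```

>>> send_rows:
  rows:
    - [0.0005,0,0.0005,0,-1]

```text
t: 17.8
ee_pos: [597.8, -205.4, 139.8]
orientation: [1.82, 2.561, 0.0]
ft_force: [-0.4, -0.0, -0.2]
width: 0.3
```

>>> send_rows:
  rows:
    - [0.0005,0,0.0005,0,-1]

```text
t: 17.9
ee_pos: [597.7, -205.0, 139.2]
orientation: [1.82, 2.56, 0.0]
ft_force: [0.2, -0.6, 1.6]
width: 0.0
```

>>> send_rows:
  rows:
    - [0.0005,0,0,0,-1]

```text
t: 18.0
ee_pos: [597.7, -204.7, 139.3]
orientation: [1.819, 2.56, -0.0]
ft_force: [0.8, -1.9, 1.3]
width: 0.5
```

>>> send_rows:
  rows:
    - [0.0005,0,0,0,-1]

```text
t: 18.1
ee_pos: [597.5, -204.6, 139.4]
orientation: [1.819, 2.56, -0.001]
ft_force: [0.6, -4.8, -0.0]
width: 0.4
```

>>> send_rows:
  rows:
    - [0.0005,0,0,0,-1]

```text
t: 18.2
ee_pos: [597.5, -204.4, 139.4]
orientation: [1.819, 2.559, -0.001]
ft_force: [0.1, -6.3, -0.3]
width: 0.7
```

```bash
python3 -c "
from h import *
sz('right')"
```

```text
t 18.2 s 136.8 lat 1.1 tip 59.4 F out 5.9 z -0.3 [ 1.81852013e+00  2.55932083e+00 -7.42659477e-04]
```

>>> send_rows:
  rows:
    - [0.0004,0,0,0,-1]

```text
t: 18.3
ee_pos: [597.5, -204.3, 139.4]
orientation: [1.818, 2.559, -0.001]
ft_force: [0.6, -8.2, -2.2]
width: 0.4
```

>>> send_rows:
  rows:
    - [0.0004,0,0,0,-1]

```text
t: 18.4
ee_pos: [597.4, -204.2, 139.4]
orientation: [1.818, 2.559, -0.001]
ft_force: [1.1, -9.0, -2.0]
width: 1.1
```

>>> send_rows:
  rows:
    - [0.0003,0,0,0,-1]

```text
t: 18.5
ee_pos: [597.4, -204.1, 139.5]
orientation: [1.817, 2.558, -0.002]
ft_force: [0.9, -9.5, -1.9]
width: 0.4
```

>>> send_rows:
  rows:
    - [0.0003,0,0,0,-1]

```text
t: 18.6
ee_pos: [597.4, -204.1, 139.5]
orientation: [1.817, 2.558, -0.002]
ft_force: [1.6, -11.4, -2.2]
width: 0.7
```

>>> send_rows:
  rows:
    - [0.0003,0,0,0,-1]

```text
t: 18.7
ee_pos: [597.4, -204.0, 139.5]
orientation: [1.817, 2.558, -0.002]
ft_force: [2.2, -12.0, -3.4]
width: 0.7
```

>>> send_rows:
  rows:
    - [0.0003,0,0,0,-1]

```text
t: 18.8
ee_pos: [597.4, -203.9, 139.5]
orientation: [1.817, 2.557, -0.002]
ft_force: [2.1, -13.1, -2.7]
width: 0.3
```

>>> send_rows:
  rows:
    - [0.0004,0,0,0,-1]

```text
t: 18.9
ee_pos: [597.3, -203.8, 139.5]
orientation: [1.816, 2.557, -0.002]
ft_force: [1.6, -14.5, -3.3]
width: 0.4
```

>>> send_rows:
  rows:
    - [0.0002,0,0,0,-1]

```text
t: 19.0
ee_pos: [597.3, -203.8, 139.5]
orientation: [1.816, 2.557, -0.003]
ft_force: [1.5, -16.4, -3.1]
width: 0.6
```

Back off and look at it from the side.

>>> send_rows:
  rows:
    - [-0.002,0,0,0,-1]
    - [-0.004,0,0,0,-1]
    - [-0.02,0,0,0,-1]
    - [-0.03,0,-0.03,0,-1]
    - [-0.03,-0.04,-0.04,0,-1]

```text
t: 19.5
ee_pos: [595.0, -286.2, 200.3]
orientation: [-1.817, -2.563, -0.001]
ft_force: [1.1, -1.5, 0.3]
width: 0.6
```

>>> send_rows:
  rows:
    - [0,-0.05,-0.03,0,-1]
    - [0,-0.05,-0.02,0,-1]

```text
t: 19.7
ee_pos: [508.2, -316.4, 246.1]
orientation: [1.819, 2.56, 0.001]
ft_force: [-0.5, -1.0, 0.8]
width: 0.6
```

```bash
python3 -c "
from h import *
sz('right');save('scene','s10')
im=cv2.imread('pics/s10.png');cv2.imwrite('pics/s10z.png',cv2.resize(im[185:270,150:250],None,fx=7,fy=7,interpolation=2))"
```

```text
t 19.7 s 213.2 lat -120.2 tip 166.1 F out 0.8 z 0.8 [1.81861535e+00 2.55985169e+00 9.43098956e-04]
```

View pics/s10z.png

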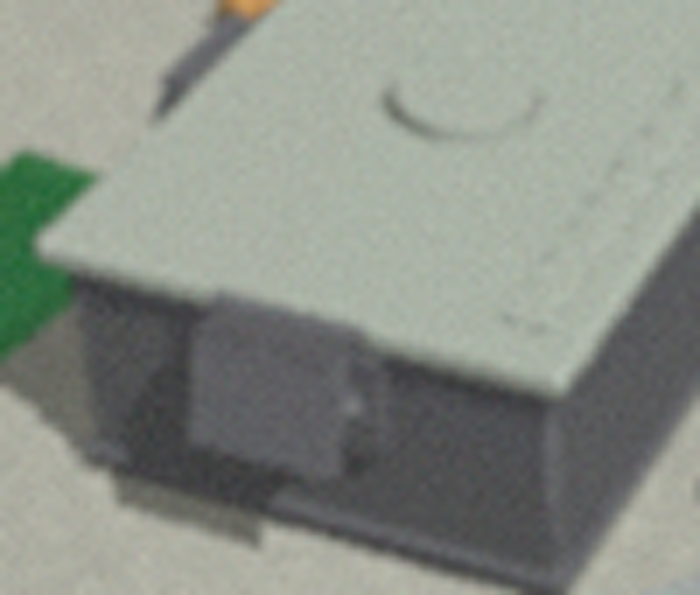

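>>> send_rows:
  rows:
    - [0.006,0.012,0.03,0,-1]
    - [0.005,0.012,0.04,0,-1]
    - [0,0,0.03,0,-1]
    - [0,0,0.02,0,-1]
    - [0,0,0,0,-1]

```text
t: 20.25
ee_pos: [525.9, -296.0, 121.6]
orientation: [-1.816, -2.556, 0.0]
ft_force: [-1.1, 0.1, -0.5]
width: 0.3
```

```bash
python3 -c "
from h import *
sz('right');save('wrist','w11')"
```

```text
t 20.25 s 199.8 lat -96.7 tip 41.6 F out -0.4 z -0.5 [-1.81604646e+00 -2.55559848e+00  2.91885254e-04]
```

View pics/w11.png

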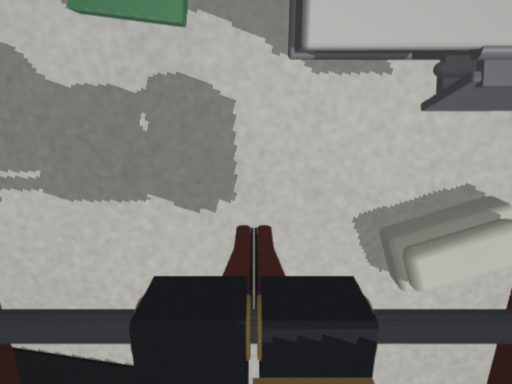

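```bash
python3 -c "
import cv2
im=cv2.imread('pics/w11.png');c=cv2.resize(im[40:120,400:512],None,fx=7,fy=7,interpolation=2);cv2.imwrite('pics/w11z.png',cv2.convertScaleAbs(c,alpha=1.8))"
```

```text
(no output)
```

View pics/w11z.png

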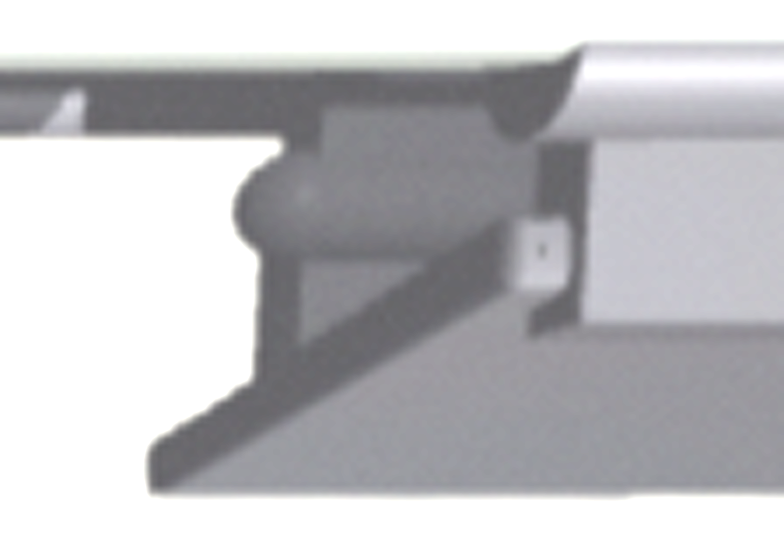

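```bash
python3 -c "
from h import *
d=dict(np.load('pics/w11.npz'));P=pts(d);o=OUT['right']
for (x,y) in [(250,205),(280,205),(300,230),(350,130),(350,180),(350,220),(400,140),(400,190),(450,150),(450,200),(270,310),(350,300),(540,250),(20,100),(200,100),(250,400),(160,470)]:
    u=int(400+x/7);v=int(40+y/7);p=P[v,u];q=p[:2]-C;print((x,y),'s',(q@o).round(1),'lat',(q@EX).round(1),'z',p[2].round(1))
"
```

```text
(250, 205) s 111.4 lat -24.4 z 64.8
(280, 205) s 111.5 lat -23.2 z 66.2
(300, 230) s 112.6 lat -22.9 z 67.6
(350, 130) s 107.5 lat -20.1 z 66.5
(350, 180) s 110.1 lat -20.3 z 67.7
(350, 220) s 112.2 lat -19.6 z 67.0
(400, 140) s 108.2 lat -17.7 z 67.3
(400, 190) s 110.8 lat -17.6 z 67.9
(450, 150) s 108.5 lat -14.4 z 66.4
(450, 200) s 111.2 lat -14.8 z 67.9
(270, 310) s 117.0 lat -19.3 z 59.2
(350, 300) s 116.2 lat -16.2 z 62.3
(540, 250) s 114.5 lat -21.4 z 86.9
(20, 100) s 100.9 lat -17.1 z 13.9
(200, 100) s 105.4 lat -25.6 z 59.8
(250, 400) s 122.1 lat -22.2 z 63.9
(160, 470) s 126.6 lat -21.8 z 53.4
```

>>> send_rows:
  rows:
    - [0.035,-0.034,0,0,-1]
    - [0.042,-0.034,0,0,-1]
    - [0.043,0,0,0,-1]
    - [0.043,0,0,0,-1]
    - [0.042,0,0,0,-1]

```text
t: 20.8
ee_pos: [399.4, -127.5, 126.2]
orientation: [1.82, 2.557, 0.002]
ft_force: [0.4, 0.1, -0.2]
width: 0.2
```

>>> send_rows:
  rows:
    - [0,0,0,0,-1]
    - [0,0,0,0,-1]

```text
t: 21.0
ee_pos: [400.4, -128.1, 126.0]
orientation: [1.816, 2.56, 0.001]
ft_force: [0.5, 0.1, 0.4]
width: 0.1
```

```bash
python3 -c "
from h import *
sz('front');save('wrist','w12')"
```

```text
t 21.0 s 160.0 lat -0.0 tip 46.0 F out -0.5 z 0.4 [1.81612238e+00 2.56019102e+00 1.27352368e-03]
```

View pics/w12.png

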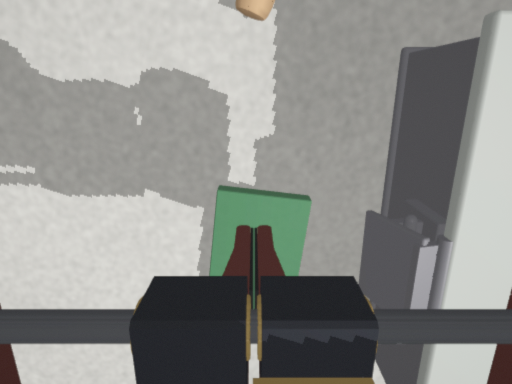

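```bash
python3 -c "
from h import *
im=cv2.imread('pics/w12.png');c=cv2.resize(im[190:290,345:460],None,fx=6,fy=6,interpolation=2);cv2.imwrite('pics/w12z.png',cv2.convertScaleAbs(c,alpha=1.8))"
```

```text
(no output)
```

View pics/w12z.png

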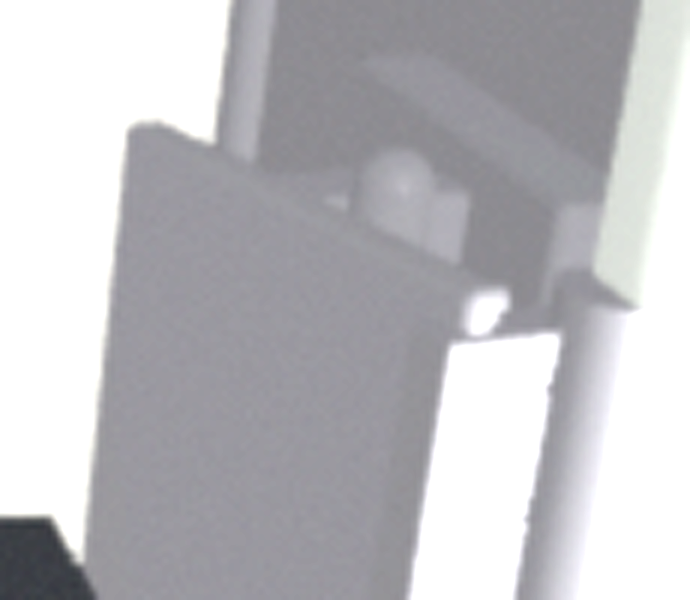

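```bash
python3 -c "
from h import *
d=dict(np.load('pics/w12.npz'));P=pts(d);o=OUT['front']
for (x,y) in [(140,140),(180,150),(300,200),(335,202),(310,182),(370,210),(400,180),(420,200),(450,220),(400,65),(450,90),(500,130),(500,200),(550,160),(580,220),(570,180),(240,100),(480,310),(500,400)]:
    u=round(345+x/6);v=round(190+y/6);p=P[v,u];q=p[:2]-C;print((x,y),'s',(q@o).round(1),'ylat',(q@EY).round(1),'z',p[2].round(1))
"
```

```text
(140, 140) s 102.3 ylat 21.5 z 54.7
(180, 150) s 100.2 ylat 21.9 z 58.3
(300, 200) s 95.5 ylat 22.7 z 70.2
(335, 202) s 89.0 ylat 19.0 z 62.6
(310, 182) s 89.7 ylat 19.8 z 59.5
(370, 210) s 88.8 ylat 20.8 z 68.0
(400, 180) s 86.3 ylat 22.9 z 67.0
(420, 200) s 85.8 ylat 22.3 z 69.1
(450, 220) s 81.7 ylat 19.1 z 66.3
(400, 65) s 77.8 ylat 25.5 z 47.8
(450, 90) s 77.0 ylat 25.7 z 54.5
(500, 130) s 78.5 ylat 26.1 z 65.1
(500, 200) s 81.1 ylat 23.1 z 71.1
(550, 160) s 77.3 ylat 25.9 z 70.7
(580, 220) s 79.1 ylat 24.4 z 78.6
(570, 180) s 77.5 ylat 25.6 z 73.6
(240, 100) s 76.2 ylat 9.2 z 12.5
(480, 310) s 89.4 ylat 20.9 z 85.8
(500, 400) s 87.7 ylat 14.6 z 86.7
```

```bash
python3 -c "
from h import *
for f,n,c in(('w12','front',(460,512,150,300)),('w11','right',(310,512,2,45))):
    d=dict(np.load(f'pics/{f}.npz'));P=pts(d);o=OUT[n];s=(P[...,:2]-C)@o;la=(P[...,:2]-C)@np.array([-o[1],o[0]])
    r=P[c[2]:c[3],c[0]:c[1],2];print(f,'lid',np.median(r[(r>80)&(r<100)]))
    h={'front':81,'right':106}[n]
    for a in np.arange(-4,14,1):
        m=(s>h+a)&(s<h+a+1)&(abs(la)<25)&(abs(la)>15)&(P[...,2]>55)&(P[...,2]<75)
        if m.sum()>3: print(a,m.sum(),np.percentile(P[m][:,2],[10,50,90]).round(1))
"
```

```text
w12 lid 89.25626691368628
-1 121 [58.1 69.  73.8]
0 173 [60.7 68.1 73.7]
1 27 [65.8 66.7 67.6]
2 25 [65.8 66.7 67.5]
3 18 [66.3 67.2 67.8]
4 43 [64.3 67.5 68.1]
5 37 [58.8 67.  68.1]
6 41 [64. 67. 68.]
7 53 [60.5 65.7 67.6]
8 22 [58.  62.8 67.1]
9 7 [57.4 59.1 60.3]
10 4 [57.8 58.4 59.9]
11 4 [73.2 73.9 74.3]
12 9 [70.7 73.2 74.4]
13 41 [69.  73.4 74.6]
w11 lid 89.22190405704774
0 123 [58.9 67.  73.4]
1 70 [64.6 66.6 67.5]
2 64 [65.6 66.8 67.4]
3 60 [65.7 66.9 67.8]
4 81 [66.6 67.5 68.4]
5 85 [66.1 67.7 68.5]
6 77 [65.9 67.2 68. ]
7 61 [65.2 66.9 67.9]
8 63 [58.5 65.  66.4]
9 46 [59.4 61.9 62.8]
10 42 [57.7 61.4 62.8]
11 43 [59.  62.4 73.6]
12 49 [59.3 63.3 73.6]
13 33 [59.1 69.6 73.9]
```

>>> send_rows:
  rows:
    - [0,0,0,-0.149,-1]
    - [0,0,0,-0.149,-1]
    - [0,0,0,-0.149,-1]
    - [0,0,0,-0.149,-1]
    - [0,0,0,-0.149,-1]

```text
t: 21.55
ee_pos: [400.8, -129.9, 125.2]
orientation: [0.756, 3.047, -0.0]
ft_force: [0.1, 0.8, -0.1]
width: 0.1
```

>>> send_rows:
  rows:
    - [0,0,0,-0.149,-1]
    - [0,0,0,-0.149,-1]
    - [0,0,0,-0.149,-1]
    - [0,0,0,-0.149,-1]
    - [0,0,0,-0.149,-1]

```text
t: 22.05
ee_pos: [400.8, -129.9, 125.2]
orientation: [-0.405, 3.113, -0.002]
ft_force: [0.7, 0.4, 0.6]
width: 0.5
```

>>> send_rows:
  rows:
    - [0,0,0,-0.08,-1]
    - [0,0.045,0,0,-1]
    - [0,0.045,0,0,-1]
    - [0,0.045,0,0,-1]
    - [0,0.045,0,0,-1]

```text
t: 22.55
ee_pos: [341.7, 42.2, 125.1]
orientation: [-0.517, 3.096, -0.0]
ft_force: [0.4, -0.1, 0.4]
width: 0.7
```

>>> send_rows:
  rows:
    - [-0.039,0.005,0,0,-1]
    - [-0.039,0,0,0,-1]
    - [-0.039,0,0,0,-1]
    - [-0.038,0,0,0,-1]
    - [0,0,0,0,-1]

```text
t: 23.05
ee_pos: [492.3, 98.1, 126.0]
orientation: [-0.52, 3.089, 0.0]
ft_force: [-0.1, -0.0, -0.1]
width: 0.6
```

```bash
python3 -c "
from h import *
sz('left');save('wrist','w13')"
```

```text
t 23.05 s 183.4 lat -1.2 tip 46.0 F out 0.0 z -0.1 [-5.19884826e-01  3.08904608e+00  1.62597204e-04]
```

View pics/w13.png

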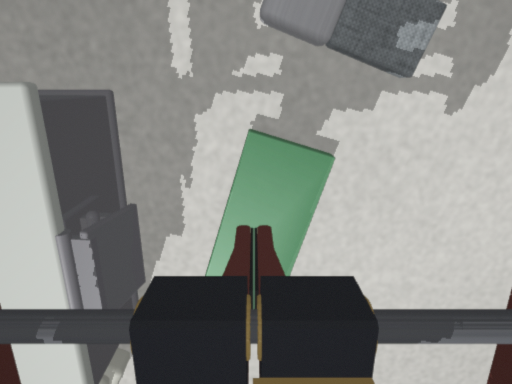

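```bash
python3 -c "
from h import *
im=cv2.imread('pics/w13.png');c=cv2.resize(im[180:260,50:160],None,fx=7,fy=7,interpolation=2);cv2.imwrite('pics/w13z.png',cv2.convertScaleAbs(c,alpha=1.8))
d=dict(np.load('pics/w13.npz'));P=pts(d);o=OUT['left'];s=(P[...,:2]-C)@o;la=(P[...,:2]-C)@np.array([-o[1],o[0]])
r=P[100:300,5:40,2];print('lid',np.median(r[(r>80)&(r<100)]))
for a in np.arange(-9,14,1):
        m=(s>106+a)&(s<106+a+1)&(abs(la)<25)&(abs(la)>15)&(P[...,2]>50)&(P[...,2]<75)
        if m.sum()>3: print(a,m.sum(),np.percentile(P[m][:,2],[10,50,90]).round(1))
"
```

```text
lid 89.22716034819517
-6 6 [59.8 64.4 68.3]
-5 5 [53.2 58.  70. ]
-4 24 [58.9 66.5 73.7]
-3 323 [53.2 67.1 73.1]
-2 78 [55.6 67.4 73.3]
-1 27 [65.5 66.8 67.3]
0 19 [66.3 66.8 67.2]
1 25 [66.5 67.2 67.8]
2 38 [63.2 67.2 67.9]
3 40 [58.1 67.1 67.8]
4 49 [60.1 66.3 67.5]
5 44 [59.2 65.  66.9]
6 15 [57.5 59.9 63.9]
10 8 [71.8 73.5 74.4]
11 20 [67.8 71.2 74.6]
12 89 [66.2 73.3 74.7]
13 184 [68.9 71.8 73.9]
```

View pics/w13z.png

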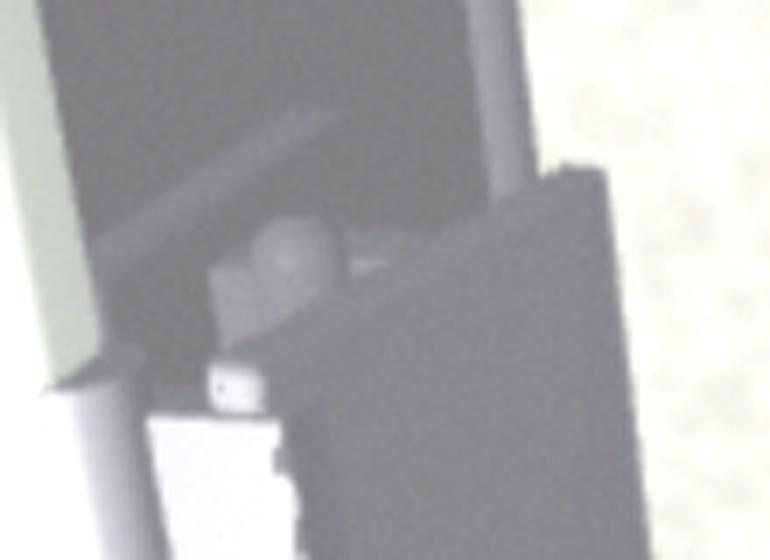

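All three ribs stand about 1 mm up, with the noses against their rails. I'll lift clear and check the whole scene once before handing in.

>>> send_rows:
  rows:
    - [0,0.01,-0.04,0,-1]
    - [0,0.02,-0.045,0,-1]
    - [0,0.04,-0.02,0,-1]
    - [0,0.04,0,0,-1]
    - [0,0,0,0,-1]

```text
t: 23.6
ee_pos: [447.9, 203.1, 230.8]
orientation: [-0.525, 3.096, 0.002]
ft_force: [0.2, -0.4, -0.1]
width: 0.8
```

```bash
python3 -c "
from h import *
st();d=save('top','t14');a=cv2.imread('pics/top0.png');cv2.imwrite('pics/cmp.png',np.hstack([a[110:310,190:420],d['color'][110:310,190:420]])[:, :, :].repeat(1,0))"
```

```text
{'t': 23.6, 'qpos': [0.401, 0.335, 1.975, 0.001, 0.83, -1.506], 'ee_pos': [447.876, 203.096, 230.756], 'orientation': [-0.525, 3.096, 0.002], 'ft_force': [0.24, -0.419, -0.075], 'width': 0.78}
```

View pics/cmp.png

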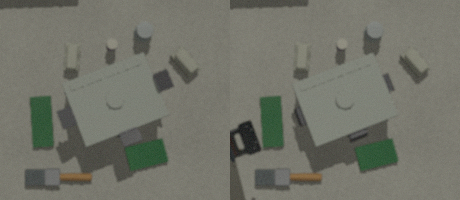

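The before and after top views match: every bystander is in place and all three clips are folded down.

```bash
python3 -c "
from h import *
print(ctrl.close_job())"
```

```text
the job is handed in; nothing more can be done
None
```

I pressed the lid home and folded all three clips down (front, left, right), then handed the job in at about 24 s. One check failed: the wrist sensor went over the 20 N limit for a moment, so the job may be judged a failure.

**Force:** While I pushed the front clip onto its stop, the sensor read a resultant of about 23 N for one reading. I had queued several steps without checking between them. The lid press also peaked at about 20 N (19.2 N of it vertical). The sensor noise is about 1 N, and I can't tell whether the real contact force passed 20 N. The left and right clips stayed at or below about 17 N.

**Last checks before handing in:**
- **Lid:** its top measured 89.2 mm above the table, against 89 mm when home.
- **Clips:** they sit at about 1.35 to 1.5 rad by finger position and depth, close to what each rail's measured standout implies.
- **Ribs:** their tops measured about 67 mm against 66 mm at rest, so each is lifted by roughly 1 mm. That is within about 1 mm of depth noise.
- **Click:** I never saw it in the force readings. "Snapped" rests on the hard stops, the angles and the rib heights.
- **Surroundings:** the other objects look unmoved in the before and after top views, and the arm is clear of everything.

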